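# Unload the handpiece oiling unit

### The arm

A 7-joint arm with a two-finger parallel gripper is mounted at the origin on the work surface. World frame = base frame: x ahead of the robot, y to its left, z up, the work surface at z = 0. Lengths are in m, angles in degrees, forces in N, time in s.
With the tool pointing down it reaches from about 0.4 to 0.85 m from the base axis. Payload 6.9 kg.
Tool frame: the origin (TCP) lies between the finger pads; the fingertips stand arm.finger_overhang ahead of it and the grasp point (between the pads) is the TCP (arm.finger_overhang is the distance from the TCP to the fingertips, in m); z points along the fingers, y is the line along which they close (so a half turn about z gives the same grasp; the last joint's range is limited). The gripper opens to 85 mm and grips with 20 to 120 N. Pads are 22 mm wide; open, the fingers measure 114 mm over their backs; the gripper's body (76 mm by 85 mm) begins 54 mm behind the grasp point. The pads swing forward as they close: fully open they stand 13 mm farther back than shut.
Start: joints at [-60.934, 29.078, -13.613, 85.955, 7.202, 65.827, -8.869], TCP at [0.244, 0.575, 0.25] pointing down, gripper open.
Joint ranges: [-176.47, 176.47], [-13.61, 117.27], [-81.72, 77.17], [0.22, 143.17], [-87.28, 267.28], [10, 112.55], [-165.47, 165.47]. Speed limits (degrees/s): [136.94, 136.94, 180, 180, 180, 180, 180].

### API

Orientations are given as a 3x3 rotation matrix whose columns are the frame's x, y, z axes.
In Python, from rig import arm gives the robot as it stands.
- The arm moves only by the tool jog_arm, never from a script. Its argument "plan" is a list of rows, each a list of 7 numbers: the closure, from 0 (fully open) to 1 (shut), then the shift along the tool's x, y, z in cm, then the turn, a rotation vector about the tool's x, y, z in degrees. In form: [[jaw, dx, dy, dz, rx, ry, rz], ...]. A call has 1 to 10 rows; each row is the pose to reach, as a shift and turn from the pose commanded when the call began, along the tool's axes at that moment; what a row does not reach only later rows make up. A row lasts 1/10 s, in which the tool goes at most 50 mm and 8.59 degrees, less where a joint would pass 70% of its speed; a pose out of reach is approached as far as the arm can. A call with a gripper value outside its range is refused whole. The fingers move at their own pace and stop on an object; "grip_force" is the grip in N (left out, the last holds). Time passes only in rows, so rows that repeat a pose let the fingers close. It gives the time, the measured TCP pose, the force, the opening and the grip force at its end, in the units of the state.
- arm.get_state(): the state, without advancing time (a new reading comes with each control period).
- arm.read_camera(name): name is "side" or "top" or "wrist"; returns a dict with "img" (480x640x3 uint8, red, green, blue), "mtx" (3x3 intrinsics, pixels), "view" (4x4, takes a point from world to camera coordinates). Camera axes: x right, y up, looking along -z (the intrinsics and any distortion apply to the point x, -y, -z); pixel columns grow to the right and rows downward; lengths in m; the calibration is good to about 2 mm. A picture is of the moment at which its call begins. There is no depth.
- arm.sign_off(): hands the job in; it is judged then, once.
The state is a dict: "clock": time; "joints": joint angles; "joint_vel": joint speeds; "joint_efforts": joint torques, N m; "eef_pos": TCP position; "eef_rot": TCP orientation; "wrist_force": force on the tool from outside, world axes, zero at the start; "moment": the same for the moment, N m; "gripper_width": finger opening in m; "gripper_force": force on a finger pad.
Only numpy, scipy, OpenCV 4.12 (cv2) and the standard library are available. Lean on these libraries where they do the work, as an engineer would, in place of code of your own. Each camera call takes 0.05 s, during which the arm holds its last target. There are 200 camera calls.

### The job

The oiling cycle is over. Turn the unit's turntable out a third of a turn, anticlockwise from above, past the halfway click and into its unloading detent; then take every handpiece off its nipple by drawing back its sprung sleeve and lay it in the blue tray, parallel to the tray's short sides and all side by side without touching, with the sleeve sprung forward again. When the hub is empty turn the table back into its home detent; leave the other things on the bench alone.

Things in the scene. Friction and masses are not known exactly. Their poses are not given: they have to be found in the camera images.
- unit: handpiece oiling unit, fixed to the bench: white round base (radius 138 mm, 42 mm high), on it an aluminium turntable (radius 135 mm, top at 55 mm) with a grey round hub (radius 62 mm, top at 125 mm). Origin on the turntable's vertical axis at bench height; z up; angles named here are anticlockwise from its x axis
- hub (a point): point on the turntable's axis at nipple height, 95 mm above the bench, turning with the table. Three level brass nipples stick out radially, 11.4 mm square, 62 to 97 mm from the axis; with the table home at 75, 120 and 165 degrees from the unit's x axis, turned out at 195, 240 and 285 degrees
- guard (a point): middle of the clear curved splash guard of the unit, fixed, at 120 degrees, 72 mm above the bench: it runs from 66 to 174 degrees at a radius of 199 to 203 mm, 20 to 125 mm high, on a 20 mm high drip tray. With the table home the handpieces' heads end about 12 mm short of it, too little to draw them off
- turntable (a joint): angle of the turntable, rad, positive anticlockwise from above; sprung detents at 0 (home, at the start), 1.047 (halfway) and 2.094 (turned out for unloading), stops 0.12 rad beyond the end ones. A push of about 7 N at the handle leaves a detent; within about 0.4 rad of one, let go, it is drawn in
- handle (a point): middle of the black grip of the turntable's crank handle: an upright cylinder 27 mm in diameter, 80 to 123 mm above the bench, 108 mm from the axis, at 300 degrees with the table home, 60 degrees when turned out. The grip spins freely on its pin and goes round with the table; nothing stands within 30 mm of it
- hp1: dental handpiece with a blue band, 123 mm long, 0.2 kg, at the start on a nipple, or absent (None). Origin on its axis at mid-length; x along it to the head (cranked to its +z side). Brass sleeve at the tail: octagonal, 28 mm across flats, 24 mm long, middle 45 mm from the origin towards -x; body behind it 23 mm thick. Lying flat its axis is 14 mm up at the sleeve, 12 mm at mid-length
- hp2: dental handpiece with a red band, 123 mm long, 0.2 kg, at the start on a nipple, or absent (None). Origin on its axis at mid-length; x along it to the head (cranked to its +z side). Brass sleeve at the tail: octagonal, 28 mm across flats, 24 mm long, middle 45 mm from the origin towards -x; body behind it 23 mm thick. Lying flat its axis is 14 mm up at the sleeve, 12 mm at mid-length
- hp3: dental handpiece with a green band, 123 mm long, 0.2 kg, at the start on a nipple, or absent (None). Origin on its axis at mid-length; x along it to the head (cranked to its +z side). Brass sleeve at the tail: octagonal, 28 mm across flats, 24 mm long, middle 45 mm from the origin towards -x; body behind it 23 mm thick. Lying flat its axis is 14 mm up at the sleeve, 12 mm at mid-length
- sleeve1 (a joint): travel of handpiece 1's locking sleeve along its x, m: 0 forward (locked), 0.008 fully drawn back towards the head; spring 5 N at 0, 10 N at 8 mm. Drawn back about 5 mm it frees the nipple; pulled on along x it takes the piece with it, springs forward by itself past the nipple's head, and the piece is clear after 34 mm. Pulling the body alone (under 40 N) releases nothing
- sleeve2 (a joint): travel of handpiece 2's locking sleeve along its x, m: 0 forward (locked), 0.008 fully drawn back towards the head; spring 5 N at 0, 10 N at 8 mm. Drawn back about 5 mm it frees the nipple; pulled on along x it takes the piece with it, springs forward by itself past the nipple's head, and the piece is clear after 34 mm. Pulling the body alone (under 40 N) releases nothing
- sleeve3 (a joint): travel of handpiece 3's locking sleeve along its x, m: 0 forward (locked), 0.008 fully drawn back towards the head; spring 5 N at 0, 10 N at 8 mm. Drawn back about 5 mm it frees the nipple; pulled on along x it takes the piece with it, springs forward by itself past the nipple's head, and the piece is clear after 34 mm. Pulling the body alone (under 40 N) releases nothing
- tray: blue open tray, loose, 0.7 kg, 175 mm along its x by 280 mm along its y, walls 5 mm thick and 22 mm high, floor top 5 to 6 mm above its underside; origin at the centre of its underside. The handpieces lie parallel to its x axis
- oil_can: spray can of handpiece oil, 52 mm in diameter, 150 mm high, bystander; origin at its underside
- pliers_rack: wooden rack with orthodontic pliers, 110 x 80 x 140 mm, bystander; origin at its underside
- parts_bin: small red bin with bracket boxes, 110 x 100 x 60 mm, bystander; origin at its underside

How it is judged (in metres and radians):
On the way, in this order (a step that is already met when the one before it is completed fails the run):
1. the turntable rests turned out in its unloading detent (value of joint turntable between 2.0144 and 2.1744 rad and velocity of joint turntable between -0.1 and 0.1 rad/s), for 0.3 s.
2. every handpiece lies released in the tray, parallel to its short sides, side by side, sleeve forward (x of hp1 in the frame of tray between -0.025 and 0.025 m and y of hp1 in the frame of tray between -0.12 and 0.12 m and z of hp1 in the frame of tray between 0.008 and 0.028 m and angle between hp1's own x axis and vertical between 1.37 and 1.77 rad and angle between the x axis of each of hp1, hp2, hp3 and the x axis of tray, either way round below 0.3 rad and linear speed of each of hp1, hp2, hp3 below 0.03 m/s and contact force between each of hp1, hp2, hp3 and the fingers below 0.1 N and value of joint each of sleeve1, sleeve2, sleeve3 below 0.002 m and x of hp2 in the frame of tray between -0.025 and 0.025 m and y of hp2 in the frame of tray between -0.12 and 0.12 m and z of hp2 in the frame of tray between 0.008 and 0.028 m and angle between hp2's own x axis and vertical between 1.37 and 1.77 rad and x of hp3 in the frame of tray between -0.025 and 0.025 m and y of hp3 in the frame of tray between -0.12 and 0.12 m and z of hp3 in the frame of tray between 0.008 and 0.028 m and angle between hp3's own x axis and vertical between 1.37 and 1.77 rad and distance between hp1 and hp2 above 0.035 m and distance between each of hp1, hp2 and hp3 above 0.035 m), for 0.3 s.
At the end, for the whole second after the job is handed in: Every handpiece lies released and at rest in the tray, middle within 25 mm (x) and 120 mm (y) of its centre, within 0.3 rad of its short sides, middles over 35 mm apart, sleeves forward (under 2 mm); turntable home within 0.08 rad (all of step 2 and value of joint turntable between -0.08 and 0.08 rad and velocity of joint turntable between -0.1 and 0.1 rad/s); the robot touches nothing.
It fails at once if a bystander (oil_can) is shoved more than 3 cm (distance of oil_can from where it was at the start of the episode above 0.03 m).
It fails at once if a bystander (pliers_rack) is shoved more than 3 cm (distance of pliers_rack from where it was at the start of the episode above 0.03 m).
It fails at once if a bystander (parts_bin) is shoved more than 3 cm (distance of parts_bin from where it was at the start of the episode above 0.03 m).
Of hp1, hp2, hp3 only 2 to 3 are there at a start; the rules pass over those that are not, and their reading is None.
At some moment in a run one of tray may be knocked a few centimetres aside while the robot is not near it.
Once in a run the grip may slacken for a moment while it holds something.
It also fails if it takes over 210 s, if anything falls off the work surface, if the arm or the gripper's body presses on something with over 40 N, if the wrist force passes 120 N, or if a joint passes its speed limit or range.

## Working session

There is one attempt and no reset: what is moved stays moved. The work goes in short steps, Python scripts to look and compute and a tool call to move; the robot and the scene stay as the last step left them, time stands still between calls to the robot, and variables do not carry over. Pictures are saved under pics/ and viewed, at most 14 in all, crops included, and the job is handed in when it is done.

Besides the shell and the picture viewer there is one more tool, called after "Call:" in YAML: its name, and indented under it one key for each argument. jog_arm: Moves the arm, as the interface text tells. Its arguments: {"type":"object","properties":{"plan":{"type":"array","items":{"type":"array","items":{"type":"number"}}},"grip_force":{"type":"number"}},"required":["plan"]}

```bash
mkdir -p pics; ls; python3 - <<'E'
from rig import arm
import cv2,numpy as np
np.set_printoptions(precision=4,suppress=True)
s=arm.get_state();print(s,arm.finger_overhang)
for n in("top","side"):
    c=arm.read_camera(n);cv2.imwrite(f"pics/{n}0.png",c["img"][:,:,::-1]);print(n,c["mtx"],c["view"],[k for k in c])
E
```

```text
pics
{'clock': 0.0, 'joints': array([-60.9341,  29.1255, -13.6081,  86.0084,   7.2023,  65.8289,
        -8.8709]), 'joint_vel': array([ 0.0082,  0.0809, -0.0053, -0.0138,  0.0255,  0.0212, -0.1639]), 'joint_efforts': array([ -0.0018, -62.06  ,  -2.1876, -24.9654,   0.0126,   0.0121,
         0.    ]), 'eef_pos': array([0.2443, 0.5748, 0.2494]), 'eef_rot': array([[-0.9204,  0.3911, -0.0007],
       [ 0.3911,  0.9203, -0.0017],
       [-0.0001, -0.0018, -1.    ]]), 'wrist_force': array([ 0.493 , -0.1983, -1.0966]), 'moment': array([ 0.0299,  0.0377, -0.0267]), 'gripper_force': 0.0, 'gripper_width': 0.0855035051715737} 0.019
top [[450.4921   0.     327.5477]
 [  0.     450.4921 238.7984]
 [  0.       0.       1.    ]] [[-0.0146 -0.9999 -0.0032  0.0473]
 [ 0.9824 -0.015   0.1861 -0.6258]
 [-0.1861 -0.0005  0.9825 -0.9331]
 [ 0.      0.      0.      1.    ]] ['img', 'mtx', 'view']
side [[526.9239   0.     316.8466]
 [  0.     526.9239 241.2652]
 [  0.       0.       1.    ]] [[ 0.7824 -0.6227  0.0108 -0.4561]
 [ 0.4368  0.5611  0.7032 -0.3472]
 [-0.4439 -0.5454  0.711  -1.2151]
 [ 0.      0.      0.      1.    ]] ['img', 'mtx', 'view']
```

View pics/top0.png

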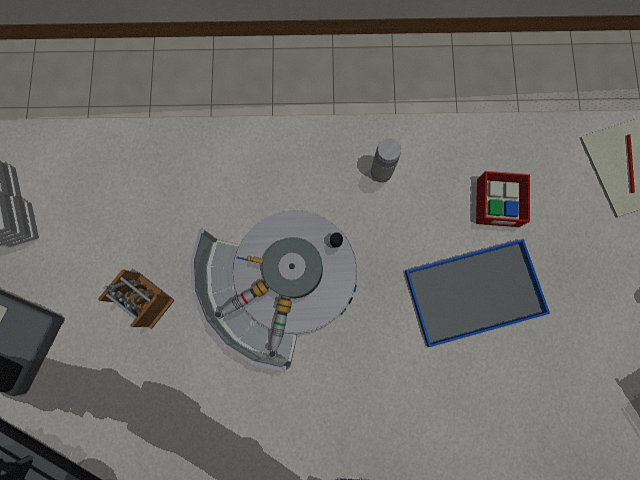

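View pics/side0.png

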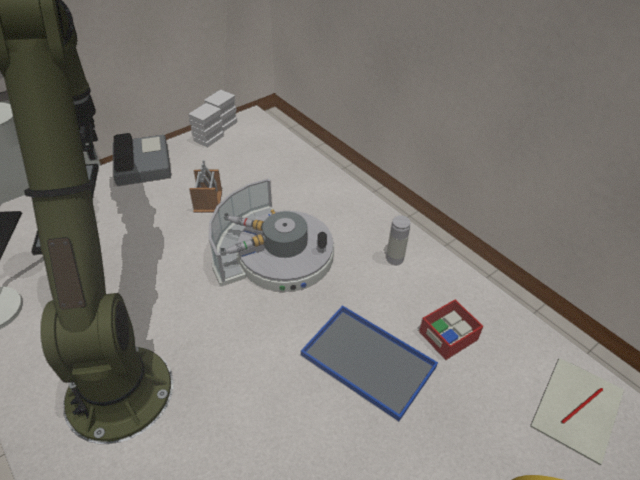

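Top view: the hub is at about (291,266), the black handle at (336,240), two handpieces are mounted at about (240,300) and (277,327), the third nipple at (250,260) is empty, and the tray corners are (405,270), (522,240), (549,313), (429,346).

```bash
cat > h.py <<'E'
from rig import arm
import cv2,numpy as np
np.set_printoptions(precision=4,suppress=True)
def ray(c,px):
    v=np.array(c["view"]);K=np.array(c["mtx"]);R=v[:3,:3];o=-R.T@v[:3,3]
    d=np.linalg.inv(K)@[px[0],px[1],1];return o,R.T@(d*[1,-1,-1])
def onz(c,px,z):
    o,d=ray(c,px);return o+d*(z-o[2])/d[2]
def proj(c,p):
    v=np.array(c["view"]);q=v[:3,:3]@np.array(p)+v[:3,3];q=np.array(c["mtx"])@(q*[1,-1,-1]);return q[:2]/q[2]
def shot(n,f=None):
    c=arm.read_camera(n)
    if f:cv2.imwrite("pics/"+f,c["img"][:,:,::-1])
    return c
def tray(c,z=0.022):
    h=cv2.cvtColor(c["img"],cv2.COLOR_RGB2HSV);m=cv2.inRange(h,(100,130,50),(125,255,255))
    k,_=cv2.findContours(m,cv2.RETR_EXTERNAL,2)
    k=max(k,key=cv2.contourArea)
    P=np.array([onz(c,p[0],z)[:2] for p in k]).astype(np.float32)
    return cv2.minAreaRect(P*1000)
def delta(p,R=None):
    "shift in tool axes (cm) and rotvec (deg) from present pose to p,R"
    s=arm.get_state();R0=s["eef_rot"]
    d=R0.T@(np.array(p)-s["eef_pos"])*100
    r=cv2.Rodrigues(R0.T@R)[0].ravel()*57.2958 if R is not None else 0
    return d,r
def down(th,flip=0):
    "tool down, tool y axis (closing) at world angle th deg"
    t=np.radians(th);y=np.array([np.cos(t),np.sin(t),0]);z=np.array([0,0,-1.]);return np.c_[np.cross(y,z),y,z]
E
python3 - <<'E'
from h import *
c=shot("top");s=shot("side")
print("tray top",tray(c),"side",tray(s))
for n,cc in(("top",c),("side",s)):
    h=cv2.cvtColor(cc["img"],cv2.COLOR_RGB2HSV)
    x0,y0,x1,y1=(190,200,360,370) if n=="top" else(205,175,340,295)
    sub=np.zeros(h.shape[:2],np.uint8);sub[y0:y1,x0:x1]=255
    for nm,lo,hi in(("black",(0,0,0),(180,255,45)),("brass",(12,110,90),(28,255,255)),("red",(0,150,80),(6,255,255)),("green",(45,100,50),(80,255,255)),("blue",(100,120,50),(125,255,255))):
        m=cv2.inRange(h,lo,hi)&sub
        k,l,st,ce=cv2.connectedComponentsWithStats(m)
        print(n,nm,[(tuple(ce[i].round(1)),st[i,4]) for i in range(1,k) if st[i,4]>5])
print("hub",onz(c,(291.5,266.5),.125),onz(s,(285.5,224),.125),"handle",onz(c,(337,239),.123))
print("can",onz(c,(390,147),.15),"rack",onz(c,(135,300),.1),"bin",onz(c,(504,199),.06))
k=c["img"][195:375,185:365,::-1];cv2.imwrite("pics/c1.png",cv2.resize(k,(720,720),interpolation=2)[60:660])
E
```

```text
tray top ((508.25311279296875, -292.1729736328125), (174.6127471923828, 283.0341491699219), 14.159686088562012) side ((503.8683166503906, -296.4407043457031), (177.51495361328125, 278.3228759765625), 14.150513648986816)
top black [((np.float64(335.7), np.float64(239.6)), np.int32(149)), ((np.float64(291.9), np.float64(266.1)), np.int32(9)), ((np.float64(309.6), np.float64(288.8)), np.int32(53)), ((np.float64(263.5), np.float64(282.0)), np.int32(6)), ((np.float64(251.1), np.float64(290.1)), np.int32(7)), ((np.float64(254.2), np.float64(295.0)), np.int32(8)), ((np.float64(283.0), np.float64(298.1)), np.int32(7)), ((np.float64(349.9), np.float64(300.4)), np.int32(8)), ((np.float64(278.9), np.float64(312.3)), np.int32(7)), ((np.float64(284.6), np.float64(313.9)), np.int32(8))]
top brass [((np.float64(255.4), np.float64(259.5)), np.int32(60)), ((np.float64(262.1), np.float64(287.3)), np.int32(59)), ((np.float64(256.2), np.float64(290.3)), np.int32(59)), ((np.float64(285.0), np.float64(302.3)), np.int32(60)), ((np.float64(282.9), np.float64(308.6)), np.int32(59))]
top red [((np.float64(243
[... 260 characters left out ...]
288.1)), np.int32(11))]
side black []
side brass [((np.float64(206.8), np.float64(188.3)), np.int32(6)), ((np.float64(218.4), np.float64(196.0)), np.int32(33)), ((np.float64(208.3), np.float64(210.0)), np.int32(12)), ((np.float64(254.5), np.float64(222.6)), np.int32(17)), ((np.float64(259.0), np.float64(224.2)), np.int32(26)), ((np.float64(260.4), np.float64(238.5)), np.int32(24)), ((np.float64(255.6), np.float64(240.1)), np.int32(25))]
side red []
side green []
side blue [((np.float64(303.0), np.float64(283.5)), np.int32(6))]
hub [0.5578 0.1119 0.125 ] [0.5597 0.1102 0.125 ] handle [0.6135 0.0185 0.123 ]
can [ 0.801  -0.0945  0.15  ] rack [0.4964 0.4362 0.1   ] bin [ 0.7106 -0.3575  0.06  ]
```

View pics/c1.png

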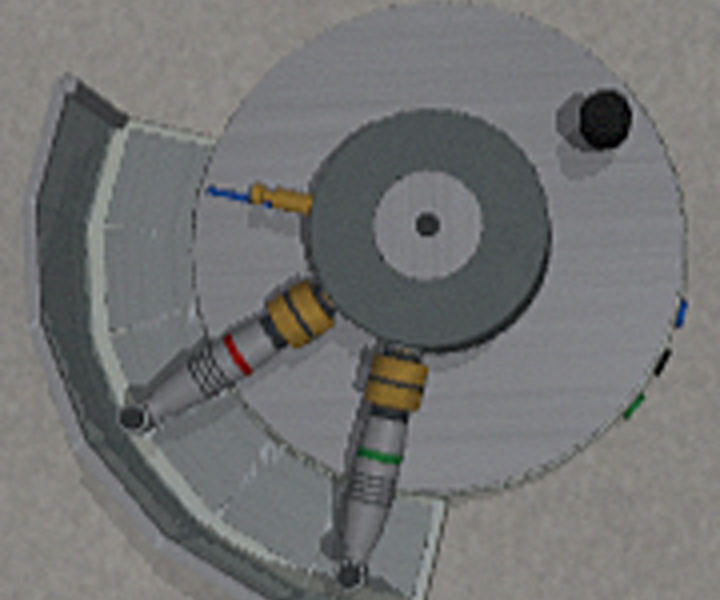

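```bash
python3 -c "
from h import *
print(delta([.6135,.0185,.20],down(0)))"
```

```text
(array([-55.7356, -36.7684,   5.016 ]), array([-0.0585,  0.0385, 66.9773]))
```

Call:
jog_arm:
  plan:
    - [0.4, -4, -2.6, 0, 0, 0, 6]
    - [0.4, -8, -5.2, 0, 0, 0, 12]
    - [0.4, -12, -7.8, 0, 0, 0, 19]
    - [0.4, -16, -10.4, 0, 0, 0, 26]
    - [0.4, -20, -13, 0, 0, 0, 33]
    - [0.4, -24, -15.6, 0, 0, 0, 40]
    - [0.4, -28, -18.2, 0, 0, 0, 47]
    - [0.4, -32, -20.8, 0, 0, 0, 54]
    - [0.4, -35, -23, 0, 0, 0, 61]
    - [0.4, -38, -25, 0, 0, 0, 67]

```text
clock: 1.2
eef_pos: [0.4971, 0.1945, 0.2504]
eef_rot: [[0.006, 1.0, 0.0], [1.0, -0.006, -0.0], [-0.0, 0.0, -1.0]]
wrist_force: [1.2, 0.4, -1.0]
gripper_width: 0.0511
gripper_force: 0.0
```

```bash
python3 -c "
from h import *
s=arm.get_state();print(s['eef_rot'],s['joints'],s['gripper_width']);print(delta([.6135,.0185,.20],down(0)))"
```

```text
[[ 0.0064  1.      0.    ]
 [ 1.     -0.0064 -0.0002]
 [-0.0002  0.     -1.    ]] [-29.4626  20.8716   7.7653  99.9134  -3.1939  59.4312 -20.9394] 0.051138337990637404
(array([-17.52  ,  11.7545,   5.0383]), array([ 0.0017,  0.0096, -0.3639]))
```

Call:
jog_arm:
  plan:
    - [0.4, -3.5, 2.4, 1, 0, 0, 0]
    - [0.4, -7, 4.7, 2, 0, 0, 0]
    - [0.4, -10.5, 7.1, 3, 0, 0, 0]
    - [0.4, -14, 9.4, 4, 0, 0, 0]
    - [0.4, -17.5, 11.75, 5, 0, 0, -0.3]
    - [0.4, -17.5, 11.75, 5, 0, 0, -0.3]
    - [0.4, -17.5, 11.75, 5, 0, 0, -0.3]

```text
clock: 1.9
eef_pos: [0.6137, 0.0203, 0.1995]
eef_rot: [[-0.002, 1.0, -0.001], [1.0, 0.002, -0.0], [-0.0, -0.001, -1.0]]
wrist_force: [0.1, 0.9, -0.3]
gripper_width: 0.0514
gripper_force: 0.0
```

```bash
python3 - <<'E'
from h import *
c=shot("wrist","w1.png");t=shot("top")
for p in ([.6135,.0185,.123],[.5585,.111,.125]):print(proj(c,p))
print(arm.get_state()['eef_pos'])
h=cv2.cvtColor(c["img"],cv2.COLOR_RGB2HSV)
E
```

```text
[315.593  263.3704]
[207.6567  97.0172]
[0.6134 0.0228 0.2002]
```

View pics/w1.png

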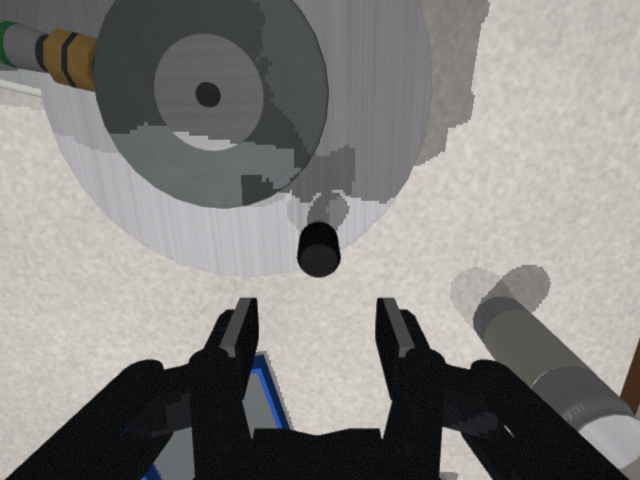

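The wrist view shows the handle top at (319,262) and the hub centre at (208,95), within about 2 mm of prediction. Next is to descend.

Call:
jog_arm:
  plan:
    - [0.4, -0.1, 0.1, 2, 0, 0, 0]
    - [0.4, -0.1, 0.1, 4, 0, 0, 0]
    - [0.4, -0.1, 0.1, 6, 0, 0, 0]
    - [0.4, -0.1, 0.1, 8, 0, 0, 0]
    - [0.4, -0.1, 0.1, 9.5, 0, 0, 0]
    - [0.7, -0.1, 0.1, 9.5, 0, 0, 0]
    - [0.8, -0.1, 0.1, 9.5, 0, 0, 0]
    - [0.8, -0.1, 0.1, 9.5, 0, 0, 0]
    - [0.8, -0.1, 0.1, 9.5, 0, 0, 0]
  grip_force: 30

```text
clock: 2.9
eef_pos: [0.6145, 0.0217, 0.1057]
eef_rot: [[-0.006, 1.0, -0.0], [1.0, 0.006, 0.001], [0.001, -0.0, -1.0]]
wrist_force: [-2.3, 3.0, -3.8]
gripper_width: 0.0261
gripper_force: 30.9
```

```bash
python3 -c "
from h import *
for i in range(3): shot('top');s=arm.get_state();print(s['eef_pos'],s['wrist_force'],s['gripper_width'],s['gripper_force'])
C=np.array([.5585,.1112]);p=s['eef_pos'][:2]-C;print(np.hypot(*p),np.degrees(np.arctan2(p[1],p[0])))
a0=-59.3
for a in np.arange(a0,a0+124,6.):
  print(a, 100*.108*(np.sin(np.radians(a))-np.sin(np.radians(a0))),100*.108*(np.cos(np.radians(a))-np.cos(np.radians(a0))))"
```

```text
[0.6145 0.0217 0.1057] [-2.1328  4.6552 -2.7834] 0.02596751483527699 30.922839045524597
[0.6145 0.0217 0.1057] [-2.3728  4.2704 -2.193 ] 0.026308890088130192 30.970035195350647
[0.6145 0.0217 0.1057] [-3.0779  4.8194 -2.1166] 0.026457307433105696 31.02005124092102
0.10559291154540057 -57.95239525257319
-59.3 0.0 0.0
-53.3 0.6272275754136903 0.9404880738902862
-47.3 1.3493269056266666 1.8102609211298206
-41.3 2.158386519268116 2.5997891283925787
-35.3 3.0455421899043755 3.300422459420389
-29.299999999999997 4.001074054358694 3.9044846288215607
-23.299999999999997 5.014513105566212 4.405357405059999
-17.299999999999997 6.074755893206144 4.797553121184871
-11.299999999999997 7.170186175427042 5.076774798858079
-5.299999999999997 8.288802188823368 5.239963226948144
0.7000000000000028 9.418348142266904 5.2853304788875395
6.700000000000003 10.546448493919032 5.2123795015703065
12.700000000000003 11.66074354025688 5.021909561169909
18.700000000000003 12.749024831571539 4.71600748621177
24.700000000000003 13.799368930297861 4.298024803843253
30.700000000000003 14.800268046691576 3.7725410198008906
36.7 15.74075612058186 3.1453134443872015
42.7 16.610528967821395 2.423214114174224
48.7 17.400057175084154 1.6141545005327744
54.7 18.100690506111963 0.7269988298965161
60.7 18.704752675513138 -0.2285330345578028
```

Call:
jog_arm:
  plan:
    - [0.8, 0.6, 0.9, 0, 0, 0, 0]
    - [0.8, 1.3, 1.8, 0, 0, 0, 0]
    - [0.8, 2.2, 2.6, 0, 0, 0, 0]
    - [0.8, 3.0, 3.3, 0, 0, 0, 0]
    - [0.8, 4.0, 3.9, 0, 0, 0, 0]
    - [0.8, 5.0, 4.4, 0, 0, 0, 0]
    - [0.8, 6.1, 4.8, 0, 0, 0, 0]
    - [0.8, 7.2, 5.1, 0, 0, 0, 0]
    - [0.8, 8.3, 5.2, 0, 0, 0, 0]
    - [0.8, 9.4, 5.3, 0, 0, 0, 0]

```text
clock: 4.05
eef_pos: [0.666, 0.115, 0.1056]
eef_rot: [[-0.005, 1.0, -0.003], [1.0, 0.005, -0.0], [-0.0, -0.003, -1.0]]
wrist_force: [-8.9, 0.0, 4.3]
gripper_width: 0.0263
gripper_force: 31.8
```

Call:
jog_arm:
  plan:
    - [0.8, 1.1, -0.1, 0, 0, 0, 0]
    - [0.8, 2.2, -0.3, 0, 0, 0, 0]
    - [0.8, 3.3, -0.6, 0, 0, 0, 0]
    - [0.8, 4.4, -1.0, 0, 0, 0, 0]
    - [0.8, 5.4, -1.5, 0, 0, 0, 0]
    - [0.8, 6.3, -2.1, 0, 0, 0, 0]
    - [0.8, 7.2, -2.9, 0, 0, 0, 0]
    - [0.8, 8.0, -3.7, 0, 0, 0, 0]
    - [0.8, 8.7, -4.6, 0, 0, 0, 0]
    - [0.8, 9.3, -5.4, 0, 0, 0, 0]

```text
clock: 5.05
eef_pos: [0.6116, 0.2076, 0.1056]
eef_rot: [[-0.005, 1.0, -0.001], [1.0, 0.005, -0.001], [-0.001, -0.001, -1.0]]
wrist_force: [-3.1, -4.9, 1.6]
gripper_width: 0.0265
gripper_force: 31.8
```

```bash
python3 -c "
from h import *
s=arm.get_state();print(s['eef_pos'],s['wrist_force'],s['gripper_width'],s['gripper_force'])
C=np.array([.5585,.1112]);p=s['eef_pos'][:2]-C;print(np.hypot(*p),np.degrees(np.arctan2(p[1],p[0])))"
```

```text
[0.6116 0.2076 0.1056] [-3.1265 -4.8952  1.5926] 0.02654693263364721 31.774633526802063
0.11008528840128926 61.17603832727389
```

Call:
jog_arm:
  plan:
    - [0.5, 0, 0, 0, 0, 0, 0]
    - [0.5, 0, 0, 0, 0, 0, 0]
    - [0.5, 0, 0, 0, 0, 0, 0]
    - [0.5, 0, 0, -2, 0, 0, 0]
    - [0.5, 0, 0, -5, 0, 0, 0]
    - [0.5, 0, 0, -9, 0, 0, 0]
    - [0.5, 0, 0, -12, 0, 0, 0]
    - [0.5, 0, 0, -12, 0, 0, 0]

```text
clock: 5.85
eef_pos: [0.6159, 0.2076, 0.2305]
eef_rot: [[-0.004, 1.0, 0.009], [1.0, 0.004, 0.003], [0.003, 0.009, -1.0]]
wrist_force: [0.9, -0.5, 0.2]
gripper_width: 0.0426
gripper_force: 0.0
```

```bash
python3 - <<'E'
from h import *
c=shot("top","t2.png");print(tray(c))
h=cv2.cvtColor(c["img"],cv2.COLOR_RGB2HSV)
m=cv2.inRange(h,(12,110,90),(28,255,255))
k,l,st,ce=cv2.connectedComponentsWithStats(m)
C=np.array([.5585,.1112])
for i in range(1,k):
    if st[i,4]>15:
        p=onz(c,ce[i],.107)[:2];q=p-C;print(ce[i],st[i,4],p,np.hypot(*q),np.degrees(np.arctan2(q[1],q[0])))
cv2.imwrite("pics/c2.png",cv2.resize(c["img"][195:375,185:365,::-1],(600,600),interpolation=2))
E
```

```text
((508.2558288574219, -292.18377685546875), (174.6127471923828, 283.0119323730469), 14.159686088562012)
[332.2667 254.35  ] 60 [0.5842 0.0286] 0.08650091891576611 -72.71331742569089
[326.0606 256.1212] 66 [0.5807 0.0416] 0.07308428326075861 -72.33471214229827
[116.8491 277.6792] 53 [0.5423 0.4737] 0.3628132724336912 92.56361497797589
[323.9091 282.9091] 66 [0.5251 0.0468] 0.07256725216534919 -117.37958345903941
[329.7463 286.0746] 67 [0.5185 0.0349] 0.08619651456181504 -117.6806763235083
[102.9706 294.5294] 34 [0.5081 0.4996] 0.39166920972149477 97.39460695578042
[304.32 303.72] 75 [0.4834 0.0872] 0.07887924655049154 -162.311009411953
```

View pics/c2.png

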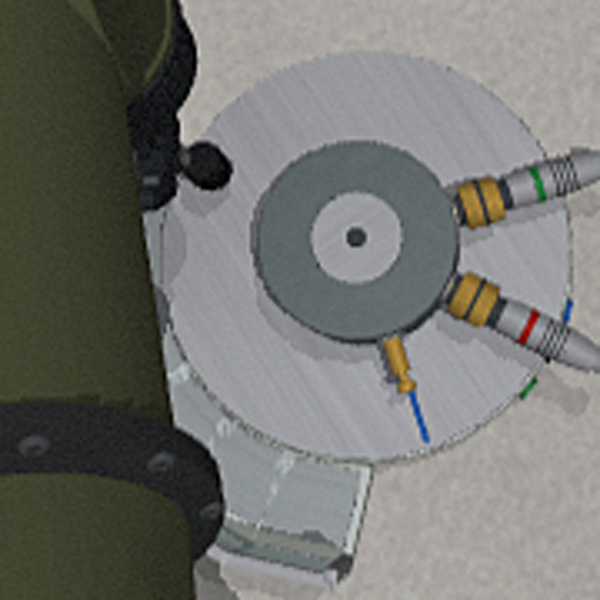

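```bash
python3 - <<'E'
from h import *
C=np.array([.5585,.1112])
c={"img":cv2.imread("pics/top0.png")[:,:,::-1]};v=shot("top");c["mtx"]=v["mtx"];c["view"]=v["view"]
for px in((262.1,287.3),(256.2,290.3),(285,302.3),(282.9,308.6)):
    q=onz(c,px,.107)[:2]-C;print(np.hypot(*q),np.degrees(np.arctan2(q[1],q[0])))
for a in(-72.5,-117.5):
    r=np.radians(a);p=C+.082*np.array([np.cos(r),np.sin(r)]);print(p,delta([*p,.16],down(a+90)))
E
```

```text
0.07447795309868485 122.92781212035953
0.08781900056298998 121.92554030125652
0.07333835850787701 167.86352522533423
0.0866006515970787 166.8828427849262
[0.5832 0.033 ] (array([-17.4143,  -3.1376,   6.5811]), array([  0.1253,  -0.0193, -17.2552]))
[0.5206 0.0385] (array([-16.8406,  -9.3874,   6.5683]), array([ 0.109 , -0.0662, 27.7448]))
```

Call:
jog_arm:
  plan:
    - [0.47, -3.5, -0.6, 0, 0, 0, -3]
    - [0.47, -7, -1.3, 0, 0, 0, -7]
    - [0.47, -10.5, -1.9, 1, 0, 0, -11]
    - [0.47, -14, -2.5, 3, 0, 0, -15]
    - [0.47, -17.4, -3.1, 5, 0, 0, -17.3]
    - [0.47, -17.4, -3.1, 6.6, 0, 0, -17.3]
    - [0.47, -17.4, -3.1, 6.6, 0, 0, -17.3]
    - [0.47, -17.4, -3.1, 6.6, 0, 0, -17.3]

```text
clock: 6.75
eef_pos: [0.5825, 0.034, 0.1585]
eef_rot: [[-0.302, 0.953, -0.002], [0.953, 0.302, 0.0], [0.001, -0.002, -1.0]]
wrist_force: [0.2, -0.4, 0.7]
gripper_width: 0.0454
gripper_force: 0.0
```

```bash
python3 - <<'E'
from h import *
c=shot("wrist","w3.png")
print(delta([.5832,.033,.104],down(17.5)),arm.get_state()["gripper_width"],arm.get_state()["joints"],proj(c,[.5827,.0344,.109]))
h=cv2.cvtColor(c["img"],cv2.COLOR_RGB2HSV)
m=cv2.inRange(h,(12,110,90),(28,255,255))
k,l,st,ce=cv2.connectedComponentsWithStats(m)
C=np.array([.5585,.1112])
for i in range(1,k):
    if st[i,4]>100:
        p=onz(c,ce[i],.108)[:2];q=p-C;print(ce[i],st[i,4],p,np.hypot(*q),np.degrees(np.arctan2(q[1],q[0])))
E
```

```text
(array([-0.1438, -0.024 ,  5.5194]), array([-0.0069, -0.0368,  0.1474])) 0.04501803025286157 [-9.3718 30.2795  5.6136 99.7028 -3.7249 50.2121 15.5137] [316.6357 279.6833]
[146.0316 116.0142] 1266 [0.4841 0.0886] 0.07774351588909534 -163.13738809708482
[214.3477 224.0048] 1254 [0.5248 0.0477] 0.07187893729036501 -117.98681397940899
[196.5759 242.6011] 870 [0.5183 0.0353] 0.08591174386649725 -117.92417726430558
[318.0658 263.1614] 1140 [0.5807 0.0432] 0.07155463267486166 -71.92682306559804
[318.0728 287.5444] 755 [0.585  0.0298] 0.08560707069208753 -71.99345826649295
```

View pics/w3.png

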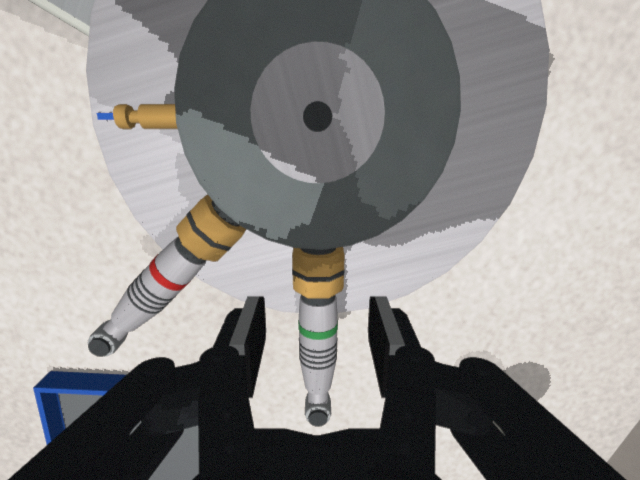

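The green piece is lined up between the fingers (sleeve about 318,275; band 318,333). I'll descend and grip.

Call:
jog_arm:
  plan:
    - [0.47, -0.1, 0, 1.5, 0, 0, 0]
    - [0.47, -0.1, 0, 3, 0, 0, 0]
    - [0.47, -0.1, 0, 4.5, 0, 0, 0]
    - [0.47, -0.1, 0, 5.4, 0, 0, 0]
    - [0.47, -0.1, 0, 5.4, 0, 0, 0]
    - [0.8, -0.1, 0, 5.4, 0, 0, 0]
    - [0.8, -0.1, 0, 5.4, 0, 0, 0]
    - [0.8, -0.1, 0, 5.4, 0, 0, 0]
    - [0.8, -0.1, 0, 5.4, 0, 0, 0]
    - [0.8, -0.1, 0, 5.4, 0, 0, 0]
  grip_force: 70

```text
clock: 7.8
eef_pos: [0.5836, 0.0327, 0.1061]
eef_rot: [[-0.302, 0.953, 0.002], [0.953, 0.302, 0.001], [0.0, 0.002, -1.0]]
wrist_force: [-1.2, 2.1, 6.8]
gripper_width: 0.0263
gripper_force: 70.0
```

Call:
jog_arm:
  plan:
    - [0.8, -0.3, 0, 0, 0, 0, 0]
    - [0.8, -0.6, 0, 0, 0, 0, 0]
    - [0.8, -0.9, 0, 0, 0, 0, 0]
    - [0.8, -1.2, 0, 0, 0, 0, 0]
    - [0.8, -1.6, 0, 0, 0, 0, 0]
    - [0.8, -2.0, 0, 0, 0, 0, 0]
    - [0.8, -2.4, 0, 0, 0, 0, 0]
    - [0.8, -2.8, 0, 0, 0, 0, 0]
    - [0.8, -3.2, 0, 0, 0, 0, 0]
    - [0.8, -3.6, 0, 0, 0, 0, 0]

```text
clock: 8.8
eef_pos: [0.5939, -0.0028, 0.105]
eef_rot: [[-0.301, 0.953, -0.0], [0.953, 0.301, -0.0], [-0.0, -0.001, -1.0]]
wrist_force: [-0.3, 0.5, -1.4]
gripper_width: 0.026
gripper_force: 69.2
```

Call:
jog_arm:
  plan:
    - [0.8, -0.8, 0, 0, 0, 0, 0]
    - [0.8, -1.6, 0, 0, 0, 0, 0]
    - [0.8, -2.4, 0, 0, 0, 0, 0]
    - [0.8, -2.4, 0, 0, 0, 0, 0]

```text
clock: 9.2
eef_pos: [0.6015, -0.027, 0.1053]
eef_rot: [[-0.3, 0.954, 0.0], [0.954, 0.3, -0.001], [-0.001, -0.0, -1.0]]
wrist_force: [-0.7, 0.5, -2.4]
gripper_width: 0.0263
gripper_force: 69.2
```

```bash
python3 - <<'E'
from h import *
c=shot("wrist","w4.png")
E
```

```text
(no output)
```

View pics/w4.png

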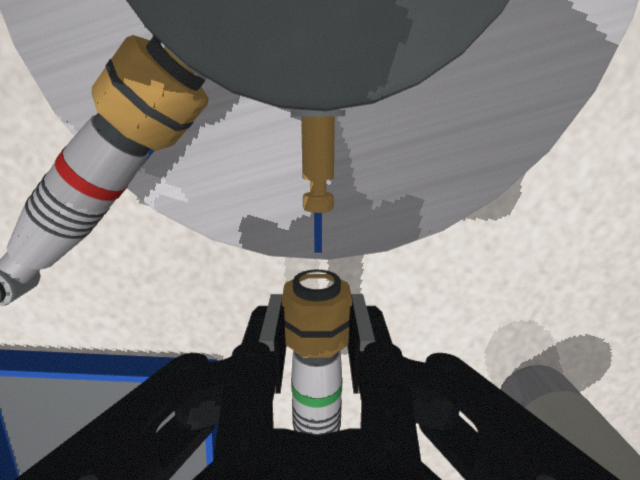

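The nipple is bare and the green piece sits in the fingers with its sleeve at (316,310). Next: lift and carry it to the tray.

```bash
cat >> h.py <<'E'
def tpose(ctr,ang,x,y):
    a=np.radians(ang);u=np.array([np.cos(a),np.sin(a)]);v=np.array([-u[1],u[0]]);return np.array(ctr)+x*u+y*v
E
python3 - <<'E'
from h import *
t=shot("top");s=shot("side");print(tray(t),tray(s))
p=tpose([.506,-.294],14.2,.043,-.05);print(p,delta([*p,.15],down(-75.8)))
E
```

```text
((510.417724609375, -300.75274658203125), (174.6127471923828, 265.33697509765625), 14.159686088562012) ((504.87921142578125, -296.138916015625), (175.406982421875, 278.2320556640625), 14.150513648986816)
[ 0.56   -0.3319] (array([-28.049 , -13.2023,  -4.4875]), array([-0.0229, -0.0123, 93.3746]))
```

Call:
jog_arm:
  plan:
    - [0.8, -1.5, 0, -1.5, 0, 0, 0]
    - [0.8, -3, 0, -3.5, 0, 0, 4]
    - [0.8, -5, -1, -5, 0, 0, 12]
    - [0.8, -8, -2.5, -5.5, 0, 0, 20]
    - [0.8, -11, -4, -5.5, 0, 0, 28]
    - [0.8, -14, -5.5, -5.5, 0, 0, 36]
    - [0.8, -17, -7, -5.5, 0, 0, 44]
    - [0.8, -20, -8.5, -5.5, 0, 0, 52]
    - [0.8, -23, -10, -5.5, 0, 0, 60]
    - [0.8, -25, -11.5, -5.5, 0, 0, 68]

```text
clock: 10.35
eef_pos: [0.5668, -0.2997, 0.1604]
eef_rot: [[0.775, 0.632, 0.0], [0.632, -0.775, -0.001], [-0.0, 0.001, -1.0]]
wrist_force: [-0.8, 0.2, -1.9]
gripper_width: 0.026
gripper_force: 69.2
```

```bash
python3 - <<'E'
from h import *
p=tpose([.506,-.294],14.2,.043,-.05);print(p,delta([*p,.10],down(-75.8)))
E
```

```text
[ 0.56   -0.3319] (array([-2.5659,  2.0535,  6.0375]), array([ 0.0512,  0.0011, 25.0207]))
```

Call:
jog_arm:
  plan:
    - [0.8, -0.9, 0.7, 0, 0, 0, 7]
    - [0.8, -1.8, 1.4, 1, 0, 0, 14]
    - [0.8, -2.6, 2.1, 2, 0, 0, 20]
    - [0.8, -2.6, 2.1, 3.5, 0, 0, 25]
    - [0.8, -2.6, 2.1, 5, 0, 0, 25]
    - [0.8, -2.6, 2.1, 6, 0, 0, 25]
    - [0.8, -2.6, 2.1, 6, 0, 0, 25]
    - [0.8, -2.6, 2.1, 6, 0, 0, 25]

```text
clock: 11.15
eef_pos: [0.5606, -0.3304, 0.1004]
eef_rot: [[0.967, 0.253, -0.0], [0.253, -0.967, 0.0], [0.0, -0.0, -1.0]]
wrist_force: [0.2, 0.3, -1.7]
gripper_width: 0.0264
gripper_force: 73.4
```

```bash
python3 - <<'E'
from h import *
c=shot("side","s5.png");w=shot("wrist")
cv2.imwrite("pics/s5c.png",np.hstack([cv2.resize(c["img"][250:450,280:480,::-1],(400,400),interpolation=2),cv2.resize(w["img"][:,:,::-1],(400,300)).repeat(1,0)[:300] if 0 else cv2.copyMakeBorder(cv2.resize(w["img"][:,:,::-1],(400,300)),0,100,0,0,0)]))
p=tpose([.506,-.294],14.2,.043,-.05);print(tray(c),delta([*p,.03],down(-75.8)))
E
```

```text
((505.9869079589844, -296.9420471191406), (175.68917846679688, 276.9102783203125), 13.658297538757324) (array([-0.1194,  0.072 ,  7.1102]), array([ 0.0522, -0.0569,  0.4288]))
```

View pics/s5c.png

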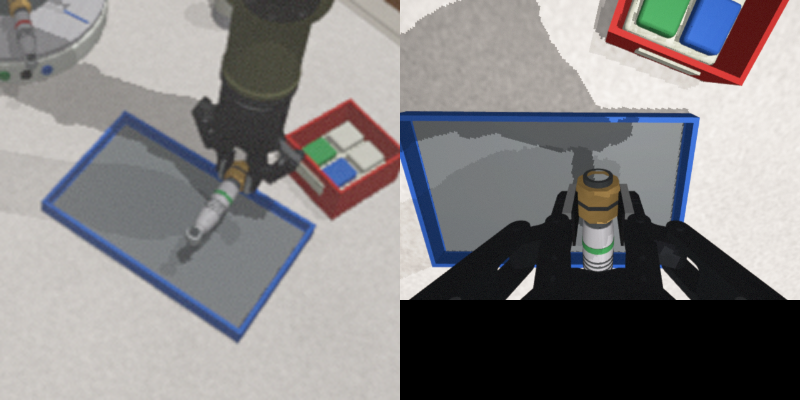

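Call:
jog_arm:
  plan:
    - [0.8, -0.1, 0, 1, 0, 0, 0.3]
    - [0.8, -0.1, 0, 2, 0, 0, 0.3]
    - [0.8, -0.1, 0, 3, 0, 0, 0.3]
    - [0.8, -0.1, 0, 4, 0, 0, 0.3]
    - [0.8, -0.1, 0, 5, 0, 0, 0.3]
    - [0.8, -0.1, 0, 5.8, 0, 0, 0.3]
    - [0.8, -0.1, 0, 6.4, 0, 0, 0.3]
    - [0.8, -0.1, 0, 6.6, 0, 0, 0.3]
    - [0.8, -0.1, 0, 6.6, 0, 0, 0.3]

```text
clock: 12.15
eef_pos: [0.5594, -0.3309, 0.034]
eef_rot: [[0.969, 0.247, -0.0], [0.247, -0.969, 0.0], [-0.0, -0.0, -1.0]]
wrist_force: [-0.5, -0.1, -1.9]
gripper_width: 0.0261
gripper_force: 73.5
```

```bash
python3 - <<'E'
from h import *
w=shot("wrist");v=w["view"];o=-v[:3,:3].T@v[:3,3];s=arm.get_state();print(o,s["eef_pos"],s["wrist_force"],s["moment"])
c=shot("side");cv2.imwrite("pics/s6.png",np.hstack([cv2.resize(c["img"][250:450,280:480,::-1],(400,400),interpolation=2),cv2.copyMakeBorder(cv2.resize(w["img"][:,:,::-1],(400,300)),0,100,0,0,0)]))
E
```

```text
[ 0.6412 -0.3106  0.1581] [ 0.5595 -0.3311  0.0344] [-0.1738 -0.4331 -1.7831] [ 0.0257 -0.0354 -0.024 ]
```

View pics/s6.png

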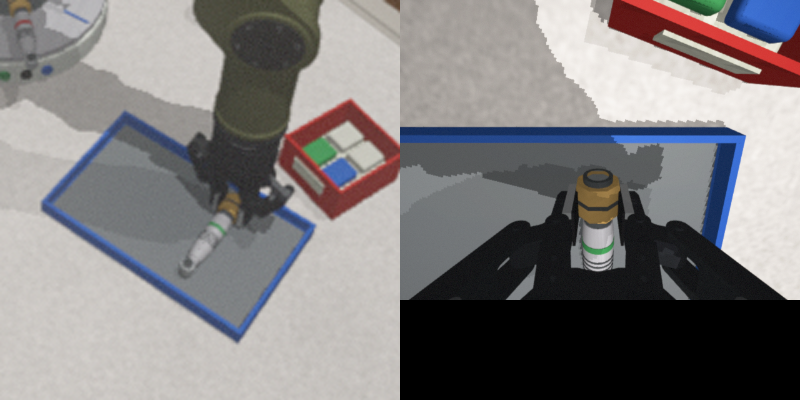

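Call:
jog_arm:
  plan:
    - [0.8, 0, 0, 0.15, 0, 0, 0]
    - [0.8, 0, 0, 0.3, 0, 0, 0]
    - [0.8, 0, 0, 0.3, 0, 0, 0]

```text
clock: 12.55
eef_pos: [0.5594, -0.3308, 0.0312]
eef_rot: [[0.969, 0.247, -0.0], [0.247, -0.969, 0.0], [-0.0, -0.0, -1.0]]
wrist_force: [-0.7, 0.2, -1.8]
gripper_width: 0.0261
gripper_force: 73.5
```

Call:
jog_arm:
  plan:
    - [0.6, 0, 0, 0, 0, 0, 0]
    - [0.5, 0, 0, 0, 0, 0, 0]
    - [0.4, 0, 0, 0, 0, 0, 0]
    - [0.4, 0, 0, 0, 0, 0, 0]
    - [0.4, 0, 0, -1, 0, 0, 0]
    - [0.4, 0, 0, -3, 0, 0, 0]
    - [0.4, 0, 0, -6, 0, 0, 0]
    - [0.4, 0, 0, -10, 0, 0, 0]
    - [0.4, 0, 0, -13, 0, 0, 0]
    - [0.4, 0, 0, -13, 0, 0, 0]

```text
clock: 13.55
eef_pos: [0.5611, -0.3329, 0.167]
eef_rot: [[0.969, 0.246, 0.007], [0.246, -0.969, -0.005], [0.006, 0.006, -1.0]]
wrist_force: [-0.4, -0.4, 0.6]
gripper_width: 0.0512
gripper_force: 0.0
```

```bash
python3 - <<'E'
from h import *
c=shot("side","s7.png")
C=np.array([.5585,.1112]);r=np.radians(-117.6);p=C+.082*np.array([np.cos(r),np.sin(r)]);print(p,delta([*p,.16],down(-27.6)))
w=shot("wrist");cv2.imwrite("pics/w7.png",np.hstack([cv2.resize(c["img"][250:450,280:480,::-1],(400,400),interpolation=2),cv2.copyMakeBorder(cv2.resize(w["img"][:,:,::-1],(400,300)),0,100,0,0,0)]))
E
```

```text
[0.5205 0.0385] (array([  5.2706, -36.8873,   0.3358]), array([  0.2908,  -0.1107, -48.1285]))
```

View pics/w7.png

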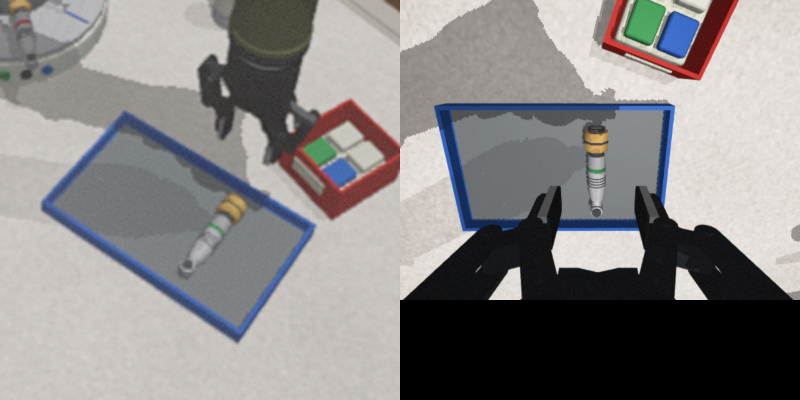

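Green lies in the tray parallel to its short sides, band near wrist-crop pixel (597,170). Red is next.

Call:
jog_arm:
  plan:
    - [0.47, 0.5, -4, -1, 0, 0, -3]
    - [0.47, 1, -8.5, -1, 0, 0, -10]
    - [0.47, 1.6, -13, -1, 0, 0, -17]
    - [0.47, 2.3, -17.5, -1, 0, 0, -24]
    - [0.47, 3, -22, -1, 0, 0, -31]
    - [0.47, 3.7, -26.5, -1, 0, 0, -38]
    - [0.47, 4.4, -31, -1, 0, 0, -44]
    - [0.47, 5, -35, -0.5, 0, 0, -48]
    - [0.47, 5.3, -36.9, 0.2, 0, 0, -48]
    - [0.47, 5.3, -36.9, 0.2, 0, 0, -48]

```text
clock: 14.65
eef_pos: [0.5181, 0.0439, 0.1574]
eef_rot: [[0.46, 0.888, -0.004], [0.888, -0.46, 0.001], [-0.001, -0.004, -1.0]]
wrist_force: [1.2, -0.4, 0.3]
gripper_width: 0.0455
gripper_force: 0.0
```

```bash
python3 - <<'E'
from h import *
c=shot("wrist","w8.png")
print(delta([.5205,.0385,.104],down(-27.6)),arm.get_state()["gripper_width"])
h=cv2.cvtColor(c["img"],cv2.COLOR_RGB2HSV)
m=cv2.inRange(h,(12,110,90),(28,255,255))
k,l,st,ce=cv2.connectedComponentsWithStats(m)
C=np.array([.5585,.1112])
for i in range(1,k):
    if st[i,4]>300:
        p=onz(c,ce[i],.108)[:2];q=p-C;print(ce[i],st[i,4],p,np.hypot(*q),np.degrees(np.arctan2(q[1],q[0])))
E
```

```text
(array([-0.1559,  0.3076,  5.4019]), array([-0.1522,  0.0842,  0.0592])) 0.0449630386909533
[214.7915 236.3596] 940 [0.4842 0.0892] 0.0775040583326141 -163.50453951442566
[434.0916 237.306 ] 928 [0.582  0.0381] 0.07677384099320192 -72.20982851028687
[323.884  269.6151] 1112 [0.5247 0.0477] 0.07191714637930482 -118.04778854790797
[323.8849 293.5422] 747 [0.5184 0.0354] 0.08578870173319508 -117.88310871796352
```

Call:
jog_arm:
  plan:
    - [0.47, -0.1, 0.2, 1.5, 0, 0, 0]
    - [0.47, -0.1, 0.2, 3, 0, 0, 0]
    - [0.47, -0.1, 0.2, 4.5, 0, 0, 0]
    - [0.47, -0.1, 0.2, 5.3, 0, 0, 0]
    - [0.47, -0.1, 0.2, 5.3, 0, 0, 0]
    - [0.8, -0.1, 0.2, 5.3, 0, 0, 0]
    - [0.8, -0.1, 0.2, 5.3, 0, 0, 0]
    - [0.8, -0.1, 0.2, 5.3, 0, 0, 0]
    - [0.8, -0.1, 0.2, 5.3, 0, 0, 0]
    - [0.8, -0.1, 0.2, 5.3, 0, 0, 0]

```text
clock: 15.7
eef_pos: [0.5209, 0.0374, 0.1069]
eef_rot: [[0.466, 0.885, 0.0], [0.885, -0.466, -0.0], [-0.0, 0.0, -1.0]]
wrist_force: [-3.2, -2.5, 7.1]
gripper_width: 0.0264
gripper_force: 69.7
```

Call:
jog_arm:
  plan:
    - [0.8, -0.3, 0, 0, 0, 0, 0]
    - [0.8, -0.6, 0, 0, 0, 0, 0]
    - [0.8, -0.9, 0, 0, 0, 0, 0]
    - [0.8, -1.2, 0, 0, 0, 0, 0]
    - [0.8, -1.6, 0, 0, 0, 0, 0]
    - [0.8, -2.1, 0, 0, 0, 0, 0]
    - [0.8, -2.7, 0, 0, 0, 0, 0]
    - [0.8, -3.5, 0, 0, 0, 0, 0]
    - [0.8, -4.5, 0, 0, 0, 0, 0]
    - [0.8, -5.6, 0, 0, 0, 0, 0]

```text
clock: 16.7
eef_pos: [0.4944, -0.0129, 0.1062]
eef_rot: [[0.466, 0.885, -0.0], [0.885, -0.466, -0.0], [-0.001, -0.0, -1.0]]
wrist_force: [-0.1, -0.9, -1.7]
gripper_width: 0.0261
gripper_force: 69.2
```

```bash
python3 - <<'E'
from h import *
w=shot("wrist");s=shot("side");t=shot("top");print(tray(t),tray(s))
cv2.imwrite("pics/w9.png",np.hstack([cv2.resize(s["img"][170:450,200:480,::-1],(400,400),interpolation=2),cv2.copyMakeBorder(cv2.resize(w["img"][:,:,::-1],(400,300)),0,100,0,0,0)]))
p=tpose([.506,-.294],14.2,.043,.05);print(p,delta([*p,.15],down(-75.8)))
E
```

```text
((508.25311279296875, -292.1729736328125), (174.6127471923828, 283.0341491699219), 14.159686088562012) ((504.4056701660156, -296.8106384277344), (176.71185302734375, 277.205322265625), 14.111815452575684)
[ 0.5354 -0.235 ] (array([-17.7301,  13.9879,  -4.356 ]), array([ 0.0074,  0.0222, 47.9488]))
```

View pics/w9.png

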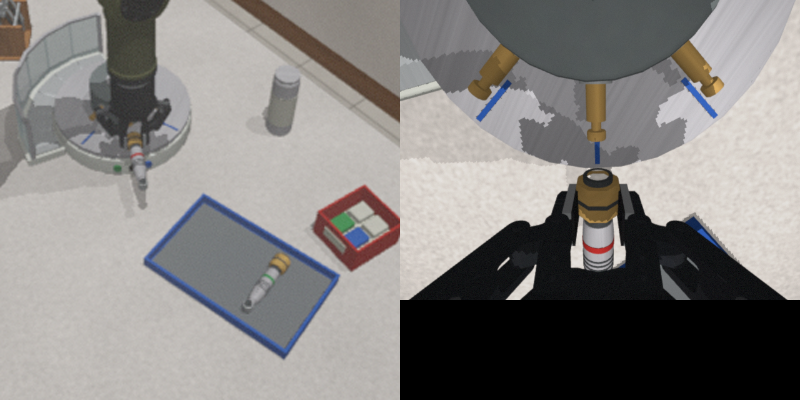

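The red piece is off and the hub is empty. I'll carry it to the left half of the tray.

Call:
jog_arm:
  plan:
    - [0.8, -1, 0, -2, 0, 0, 0]
    - [0.8, -3, 1, -4, 0, 0, 5]
    - [0.8, -5, 3, -5, 0, 0, 12]
    - [0.8, -8, 5, -5, 0, 0, 19]
    - [0.8, -11, 7.5, -5, 0, 0, 26]
    - [0.8, -14, 10, -5, 0, 0, 33]
    - [0.8, -16.5, 12.5, -5, 0, 0, 41]
    - [0.8, -17.7, 14, -4, 0, 0, 48]
    - [0.8, -17.7, 14, -2, 0, 0, 48]
    - [0.8, -17.7, 14, 0, 0, 0, 48]

```text
clock: 17.85
eef_pos: [0.5372, -0.234, 0.1056]
eef_rot: [[0.969, 0.246, 0.001], [0.246, -0.969, -0.0], [0.001, 0.001, -1.0]]
wrist_force: [0.2, 0.6, -2.8]
gripper_width: 0.0263
gripper_force: 69.5
```

Call:
jog_arm:
  plan:
    - [0.8, 0, 0, 0.5, 0, 0, 0]
    - [0.8, 0, 0, 0.5, 0, 0, 0]

```text
clock: 18.05
eef_pos: [0.5364, -0.2329, 0.1006]
eef_rot: [[0.969, 0.247, -0.002], [0.247, -0.969, 0.001], [-0.001, -0.001, -1.0]]
wrist_force: [0.2, 0.4, -2.2]
gripper_width: 0.0256
gripper_force: 69.5
```

```bash
python3 - <<'E'
from h import *
s=shot("side");print(tray(s),arm.get_state()['gripper_width'])
p=tpose([.506,-.294],14.2,.043,.05);print(delta([*p,.033],down(-75.8)))
E
```

```text
((505.2358093261719, -295.63433837890625), (174.1691436767578, 278.80499267578125), 14.344876289367676) 0.025863409910371518
(array([-0.1806,  0.1297,  6.8519]), array([-0.004 ,  0.0053,  0.1006]))
```

Call:
jog_arm:
  plan:
    - [0.8, -0.1, 0.1, 1.2, 0, 0, 0]
    - [0.8, -0.1, 0.1, 2.6, 0, 0, 0]
    - [0.8, -0.1, 0.1, 4, 0, 0, 0]
    - [0.8, -0.1, 0.1, 5.2, 0, 0, 0]
    - [0.8, -0.1, 0.1, 6, 0, 0, 0]
    - [0.8, -0.1, 0.1, 6.5, 0, 0, 0]
    - [0.8, -0.1, 0.1, 6.8, 0, 0, 0]
    - [0.8, -0.1, 0.1, 6.9, 0, 0, 0]
    - [0.8, -0.1, 0.1, 6.9, 0, 0, 0]

```text
clock: 19.0
eef_pos: [0.5361, -0.2348, 0.0325]
eef_rot: [[0.969, 0.247, 0.0], [0.247, -0.969, -0.0], [0.0, 0.0, -1.0]]
wrist_force: [0.4, -0.5, -2.4]
gripper_width: 0.0261
gripper_force: 69.5
```

Call:
jog_arm:
  plan:
    - [0.6, 0, 0, 0, 0, 0, 0]
    - [0.5, 0, 0, 0, 0, 0, 0]
    - [0.4, 0, 0, 0, 0, 0, 0]
    - [0.4, 0, 0, 0, 0, 0, 0]
    - [0.4, 0, 0, -1, 0, 0, 0]
    - [0.4, 0, 0, -3, 0, 0, 0]
    - [0.4, 0, 0, -6, 0, 0, 0]
    - [0.4, 0, 0, -10, 0, 0, 0]
    - [0.4, 0, 0, -14, 0, 0, 0]
    - [0.4, 0, 0, -16, 0, 0, 0]

```text
clock: 20.0
eef_pos: [0.5366, -0.2357, 0.1966]
eef_rot: [[0.969, 0.246, 0.004], [0.246, -0.969, -0.002], [0.004, 0.003, -1.0]]
wrist_force: [1.5, -1.5, 0.0]
gripper_width: 0.0507
gripper_force: 0.0
```

```bash
python3 - <<'E'
from h import *
s=shot("side");w=shot("wrist");print(tray(s),arm.get_state()['gripper_width'])
cv2.imwrite("pics/w10.png",np.hstack([cv2.resize(s["img"][170:450,200:480,::-1],(400,400),interpolation=2),cv2.copyMakeBorder(cv2.resize(w["img"][:,:,::-1],(400,300)),0,100,0,0,0)]))
a=np.radians(62.3);p=np.array([.5585,.1112])+.108*np.array([np.cos(a),np.sin(a)])
print(p,delta([*p,.2],down(0)))
E
```

```text
((505.44183349609375, -295.8431091308594), (174.46490478515625, 278.60821533203125), 14.344855308532715) 0.0510801314082758
[0.6087 0.2068] (array([ 17.8382, -41.1389,  -0.4198]), array([  0.3902,  -0.1112, -75.7421]))
```

View pics/w10.png

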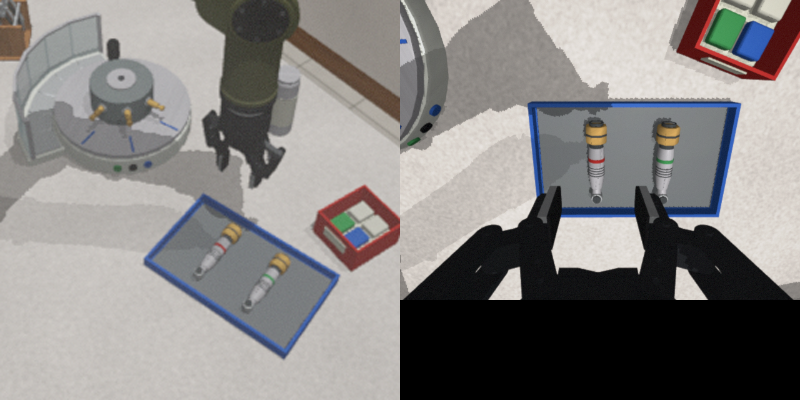

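Both pieces lie parallel and well apart in the tray (bands at about (597,160) and (666,162)). Now back to the handle.

Call:
jog_arm:
  plan:
    - [0.4, 1, -2, -2, 0, 0, -3]
    - [0.4, 3, -6, -2, 0, 0, -11]
    - [0.4, 5, -10.5, -2, 0, 0, -19]
    - [0.4, 7, -15, -2, 0, 0, -27]
    - [0.4, 9, -19.5, -2, 0, 0, -35]
    - [0.4, 11, -24, -2, 0, 0, -43]
    - [0.4, 13, -28.5, -2, 0, 0, -51]
    - [0.4, 15, -33, -2, 0, 0, -59]
    - [0.4, 16.5, -37.5, -1, 0, 0, -67]
    - [0.4, 17.8, -41.1, -0.5, 0, 0, -75.5]

```text
clock: 21.1
eef_pos: [0.6059, 0.211, 0.196]
eef_rot: [[-0.004, 1.0, -0.002], [1.0, 0.004, 0.001], [0.001, -0.002, -1.0]]
wrist_force: [0.2, -0.3, -0.2]
gripper_width: 0.0511
gripper_force: 0.0
```

Call:
jog_arm:
  plan:
    - [0.4, 0, 0, 0, 0, 0, 0]
    - [0.4, 0, 0, 0, 0, 0, 0]

```text
clock: 21.3
eef_pos: [0.6063, 0.2083, 0.1962]
eef_rot: [[0.003, 1.0, -0.002], [1.0, -0.003, -0.001], [-0.001, -0.002, -1.0]]
wrist_force: [-0.5, -0.4, 0.6]
gripper_width: 0.0512
gripper_force: 0.0
```

```bash
python3 - <<'E'
from h import *
w=shot("wrist");a=np.radians(62.3);p=np.array([.5585,.1112])+.108*np.array([np.cos(a),np.sin(a)])
print(p,delta([*p,.106],down(0)),arm.get_state()['eef_pos'],proj(w,[*p,.123]))
h=cv2.cvtColor(w["img"],cv2.COLOR_RGB2HSV);m=cv2.inRange(h,(0,0,0),(180,255,50));m[285:]=0
k,l,st,ce=cv2.connectedComponentsWithStats(m)
print([(st[i],ce[i]) for i in range(1,k) if st[i,4]>200])
E
```

```text
[0.6087 0.2068] (array([0.0402, 0.2042, 9.0664]), array([-0.0631,  0.0849, -0.3098])) [0.6068 0.2066 0.1967] [320.1577 265.0362]
[(array([ 296,  223,   44,   56, 1933], dtype=int32), array([317.658 , 251.1883]))]
```

Call:
jog_arm:
  plan:
    - [0.4, 0.1, 0.2, 2, 0, 0, 0]
    - [0.4, 0.1, 0.2, 4, 0, 0, 0]
    - [0.4, 0.1, 0.2, 6, 0, 0, 0]
    - [0.4, 0.1, 0.2, 8, 0, 0, 0]
    - [0.4, 0.1, 0.2, 9.1, 0, 0, 0]
    - [0.8, 0.1, 0.2, 9.1, 0, 0, 0]
    - [0.8, 0.1, 0.2, 9.1, 0, 0, 0]
    - [0.8, 0.1, 0.2, 9.1, 0, 0, 0]
    - [0.8, 0.1, 0.2, 9.1, 0, 0, 0]
  grip_force: 30

```text
clock: 22.25
eef_pos: [0.609, 0.2073, 0.1066]
eef_rot: [[0.005, 1.0, -0.0], [1.0, -0.005, -0.001], [-0.001, -0.0, -1.0]]
wrist_force: [-0.8, -4.0, -4.1]
gripper_width: 0.026
gripper_force: 31.4
```

Call:
jog_arm:
  plan:
    - [0.8, -0.6, 1.0, 0, 0, 0, 0]
    - [0.8, -1.3, 1.9, 0, 0, 0, 0]
    - [0.8, -2.1, 2.75, 0, 0, 0, 0]
    - [0.8, -2.9, 3.5, 0, 0, 0, 0]
    - [0.8, -3.8, 4.1, 0, 0, 0, 0]
    - [0.8, -4.8, 4.7, 0, 0, 0, 0]
    - [0.8, -5.9, 5.1, 0, 0, 0, 0]
    - [0.8, -7, 5.5, 0, 0, 0, 0]
    - [0.8, -8.1, 5.7, 0, 0, 0, 0]
    - [0.8, -9.2, 5.8, 0, 0, 0, 0]

```text
clock: 23.25
eef_pos: [0.666, 0.1157, 0.1065]
eef_rot: [[0.004, 1.0, -0.002], [1.0, -0.004, 0.0], [0.0, -0.002, -1.0]]
wrist_force: [-6.1, 0.4, 1.4]
gripper_width: 0.0261
gripper_force: 31.9
```

Call:
jog_arm:
  plan:
    - [0.8, -1.1, 0, 0, 0, 0, 0]
    - [0.8, -2.3, -0.15, 0, 0, 0, 0]
    - [0.8, -3.4, -0.4, 0, 0, 0, 0]
    - [0.8, -4.4, -0.8, 0, 0, 0, 0]
    - [0.8, -5.4, -1.25, 0, 0, 0, 0]
    - [0.8, -6.4, -1.85, 0, 0, 0, 0]
    - [0.8, -7.3, -2.5, 0, 0, 0, 0]
    - [0.8, -8.1, -3.3, 0, 0, 0, 0]
    - [0.8, -8.9, -4.1, 0, 0, 0, 0]
    - [0.8, -9.5, -5, 0, 0, 0, 0]

```text
clock: 24.25
eef_pos: [0.6161, 0.021, 0.1065]
eef_rot: [[0.004, 1.0, 0.001], [1.0, -0.004, 0.0], [0.0, 0.001, -1.0]]
wrist_force: [0.3, 2.0, -2.8]
gripper_width: 0.0262
gripper_force: 31.7
```

Call:
jog_arm:
  plan:
    - [0.8, 0, 0, 0, 0, 0, 0]
    - [0.5, 0, 0, 0, 0, 0, 0]
    - [0.5, 0, 0, 0, 0, 0, 0]
    - [0.5, 0, 0, 0, 0, 0, 0]
    - [0.5, 0, 0, -2, 0, 0, 0]
    - [0.5, 0, 0, -5, 0, 0, 0]
    - [0.5, 0, 0, -9, 0, 0, 0]
    - [0.5, 0, 0, -13, 0, 0, 0]
    - [0.5, 0, 0, -17, 0, 0, 0]
    - [0.5, 5, -5, -17, 0, 0, 0]

```text
clock: 25.25
eef_pos: [0.5873, 0.0519, 0.2823]
eef_rot: [[0.012, 1.0, 0.014], [1.0, -0.012, -0.003], [-0.003, 0.014, -1.0]]
wrist_force: [0.8, 0.6, -0.4]
gripper_width: 0.0427
gripper_force: 0.0
```

Call:
jog_arm:
  plan:
    - [0.5, 5, -5, 0, 0, 0, 0]
    - [0.5, 10, -8, 0, 0, 0, 0]
    - [0.5, 15, -10, 0, 0, 0, 0]
    - [0.5, 20, -12, 0, 0, 0, 0]
    - [0.5, 25, -12, 0, 0, 0, 0]
    - [0.5, 25, -12, 0, 0, 0, 0]
    - [0.5, 25, -12, 0, 0, 0, 0]

```text
clock: 25.95
eef_pos: [0.4599, 0.3142, 0.276]
eef_rot: [[-0.005, 1.0, -0.001], [1.0, 0.005, 0.003], [0.003, -0.001, -1.0]]
wrist_force: [0.8, 0.4, 0.7]
gripper_width: 0.0422
gripper_force: 0.0
```

```bash
python3 - <<'E'
from h import *
c=shot("top");s=shot("side");T=tray(c);print(T,tray(s))
h=cv2.cvtColor(c["img"],cv2.COLOR_RGB2HSV)
C=np.array([.5585,.1112])
for z,lo,hi in((.107,(12,110,90),(28,255,255)),(.123,(0,0,0),(180,255,45)),(.03,(0,150,80),(6,255,255)),(.03,(45,100,50),(80,255,255))):
    m=cv2.inRange(h,lo,hi);m[:200]=0;m[360:]=0;m[:,:200]=0
    k,l,st,ce=cv2.connectedComponentsWithStats(m)
    for i in range(1,k):
        if st[i,4]>11:
            if ce[i][0]>400:z=.03
            p=onz(c,ce[i],z)[:2];q=p-C
            a=np.radians(T[2]);d=p-np.array(T[0])/1000;print(z,ce[i],st[i,4],p,np.hypot(*q),np.degrees(np.arctan2(q[1],q[0])),"tray",d@[np.cos(a),np.sin(a)],d@[-np.sin(a),np.cos(a)])
cv2.imwrite("pics/t9.png",np.hstack([c["img"][100:400,190:590,::-1],s["img"][150:450,190:590,::-1]]))
E
```

```text
((508.25311279296875, -292.1729736328125), (174.6127471923828, 283.0341491699219), 14.159686088562012) ((504.0531921386719, -296.3465270996094), (177.16905212402344, 278.2772521972656), 14.111848831176758)
0.107 [255.4237 259.7119] 59 [0.5754 0.1883] 0.07891023365586164 77.66184653832546 tray 0.18260238227768086 0.4494467309523429
0.03 [491.5532 263.234 ] 47 [ 0.5705 -0.3288] 0.44012224847345477 -88.43572755489932 tray 0.051420159885813096 -0.05070443972559744
0.03 [492.6786 269.2679] 56 [ 0.5569 -0.3302] 0.4413557260553313 -90.20742393984693 tray 0.037880179290470564 -0.04872673696079334
0.03 [449.4375 274.2917] 48 [ 0.5471 -0.2328] 0.3442325654190256 -91.89872447446179 tray 0.05217483096985418 0.04802524554238133
0.03 [450.7273 280.2909] 55 [ 0.5337 -0.2348] 0.34693223541959395 -94.10414682460183 tray 0.03866930857438088 0.04937092308906008
0.03 [260.     288.2754] 69 [0.5223 0.1897] 0.08643935914520695 114.78813131599861 tray 0.13145265493842848 0.46378232089110905
0.03 [284.0986 304.8592] 71 [0.485 0.136] 0.07759507740679779 161.36230807319737 tray 0.08216971729794333 0.420856829
[... 1003 characters left out ...]
ay -0.042938691024563914 -0.03359068985418322
0.03 [485.3043 206.3043] 23 [ 0.7022 -0.3253] 0.4595263963438885 -71.77085481004774 tray 0.18000611101465896 -0.07954189263868186
0.03 [517.8163 215.602 ] 98 [ 0.6792 -0.3977] 0.5230619475577534 -76.65944858454161 tray 0.13991772029533853 -0.14418256967379045
0.03 [454.6667 293.6667] 12 [ 0.5039 -0.2416] 0.3570096906197295 -98.79008657536531 tray 0.008188812684355349 0.050074611460486855
0.03 [495.8526 207.0579] 190 [ 0.7001 -0.3493] 0.48177377482914313 -72.90861917275676 tray 0.17203598457175812 -0.10231731396807776
0.03 [496.4444 282.7222] 18 [ 0.5268 -0.336 ] 0.44835270657762094 -94.06053439406074 tray 0.007208960082944469 -0.04704716943804624
```

View pics/t9.png

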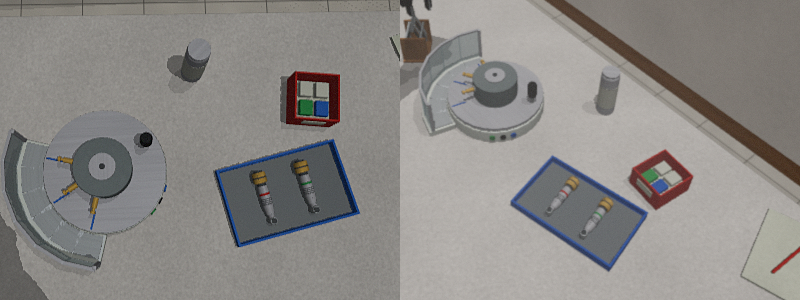

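The handle is back at its starting pixel, (335.5,239.4) against (335.7,239.6) at the start, so the table is home. Both pieces lie at tray x ≈ 0 and y ≈ ±49 mm. I'm handing in.

```bash
python3 -c "
from rig import arm
print(arm.sign_off())"
```

```text
the job is handed in; nothing more can be done
None
```

The job is handed in, with no score returned: in the last pictures the red and green handpieces (blue was absent) lay parallel and about 10 cm apart in the tray, sleeves looking forward (travel not measured), the table was home, and the can, rack and bin were untouched.

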